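Take the egg caddy out of the door rack and hold it level

ROBOT

A 6-joint arm with a two-finger parallel gripper is mounted at the origin on the work surface. World frame = base frame: x ahead of the robot, y to its left, z up, the work surface at z = 0. Lengths are in mm, angles in rad, forces in N, time in s.
With the tool pointing down it reaches from about 350 to 875 mm from the base axis. Payload 4.2 kg.
Tool frame: the origin (TCP) lies between the finger pads; the fingertips stand 25 mm ahead of it and the grasp point (between the pads) lies 6 mm ahead of it; z points along the fingers, y is the line along which they close (so a half turn about z gives the same grasp; the last joint's range is limited). The gripper opens to 85 mm and grips with 20 to 120 N. Pads are 22 mm wide; open, the fingers measure 114 mm over their backs; the gripper's body (76 mm by 85 mm) begins 54 mm behind the grasp point. The pads swing forward as they close: fully open they stand 13 mm farther back than shut.
Start: joints at [1.549, 0.385, 0.008, 0, -1.194, -0.259], TCP at [173.171, 600.509, 256.312] pointing down, gripper open.
Joint ranges: [-3.14, 3.14], [-1.21, 2.06], [-1.07, 1.41], [-3.16, 2.05], [-2.99, -0.16], [-3.1, 3.1]. Speed limits (rad/s): [2.79, 2.79, 3.14, 3.14, 3.14, 3.14].

INTERFACE

Orientations are given as a unit quaternion [x, y, z, w].
In Python, from bench import arm gives the robot as it stands.
- The arm moves only by the shell command python3 -m pendant 'ROWS'. ROWS is JSON, a list of rows, each a list of 7 numbers: the shift along the tool's x, y, z in m, then the turn, a rotation vector about the tool's x, y, z in degrees, then the finger opening in m, from 0 to 0.0854. In form: [[x, y, z, wx, wy, wz, fingers], ...]. A call has 1 to 12 rows; each row shifts and turns the commanded pose from where the row before left it, along the tool's axes as they then stand; what a row does not reach is not made up. A row lasts 1/10 s, in which the tool goes at most 50 mm and 8.59 degrees, less where a joint would pass 70% of its speed; a pose out of reach is approached as far as the arm can. A call is refused whole if a number of a shift passes 0.05 or a number of a turn 8.59, either way. A call with a gripper value outside its range is refused whole. The fingers move at their own pace and stop on an object; the grip force is fixed at half the most. Time passes only in rows, so rows that do not move let the fingers close. It gives the time, the measured TCP pose, the force, the opening and the grip force at its end, in the units of the state.
- arm.read_state(): the state, without advancing time (a new reading comes with each control period).
- arm.get_image(name): name is "side" or "top"; returns a dict with "image" (384x512x3 uint8, red, green, blue), "fx", "fy", "cx", "cy" (pixels), "xyz" and "rotation" of the camera in the world. Camera axes: x right, y down, z forward; pixel columns grow to the right and rows downward; lengths in mm; the calibration is good to about 2 mm. A picture is of the moment at which its call begins. There is no depth.
- arm.job_done(): hands the job in; it is judged then, once.
The state is a dict: "clock": time; "joints": joint angles; "joint_vel": joint speeds; "joint_efforts": joint torques, N m; "position": TCP position; "ee_rot": TCP orientation; "contact_force": force on the tool from outside, world axes, zero at the start; "wrist_torque": the same for the moment, N m; "gripper_width": finger opening in mm; "grasp_force": force on a finger pad.
Only numpy, scipy, OpenCV 4.12 (cv2) and the standard library are available. Lean on these libraries where they do the work, as an engineer would, in place of code of your own. Each camera call takes 0.05 s, during which the arm holds its last target. There are 200 camera calls.

TASK

The painted wooden eggs stand in a small caddy on the rack inside the cupboard's door: swing the door wide open by its handle (75 degrees or a little more) so that the rack comes out with the caddy on it, then let go of the handle. Grip the caddy by its upright post, lift it off the rack to at least 10 cm above it and hold it there still and level for three seconds, both eggs standing in it. Finish while still holding it up like that, with the door left open and everything else on the bench left where it is.

Things in the scene. Friction and masses are not known exactly. Their poses are not given: they have to be found in the camera images.
- cupboard_door (a joint): door angle in rad: 0 shut (as it always starts), grows to 1.9 as it opens, clockwise seen from above. No latch; light friction (under 3 N at the handle), it stays where it is left. Opened 1.3 rad, the rack and caddy stand free in front of the cupboard and can be reached from above
- door_handle (a point): grip point on the handle, an upright round dark steel bar 14 mm across, 38 mm out from the door's outer face, 198 mm along the door from the hinge line. The point is on the bar's axis at height 203 mm, 12 mm below its top; above 165 mm the bar is free of its arms: pinch it from above. Axes as the door: x through it to the inside, -y from hinge to free edge, z up; they turn with it
- door_hinge (a point): point on the door's upright hinge line (outer left edge of the door, seen from the side where the handle is), at height 119 mm; axes as the door, turning with it
- rack (a point): centre of the floor (top face, height 70 mm) of the rack on the door's inside; it takes 73 x 141 mm, lips 16 mm high at its front and both ends, door panel behind (37 mm from this point). Axes as the door
- cupboard: low wooden bench cupboard 150 deep x 220 wide x 235 mm high with a roof, fixed to the bench; origin at the centre of its underside, x from its front (door) to its back, y along its width to the hinge side. Door 15 mm thick, top edge at 222 mm, hinge line at x=-75, y=+110 mm
- caddy: open wooden egg caddy 62 (x) x 135 (y), walls 30 high, in the middle a dark upright post 20 thick (y), 34 wide (x), flat top 135 above the underside (mm). Origin: centre of the underside, z up; starts on the rack, y along the door. 0.25 to 0.45 kg with eggs, balanced about the post. Gripped from above along y, 110 to 125 above the underside, the fingers clear the eggs
- egg_blue: blue wooden egg with a flat foot, 42 mm across, 54 mm tall, standing in one compartment of the caddy; origin under its foot, z up
- egg_green: green wooden egg with a flat foot, 42 mm across, 54 mm tall, standing in the other compartment; origin under its foot, z up
- mallet_big: carver's mallet of pale wood standing on its head, 90 mm across, 240 mm tall; origin under its centre (a bystander: leave it alone)
- mallet_small: reddish-brown carver's mallet standing on its head, 68 mm across, 200 mm tall; origin under its centre (a bystander: leave it alone)
- gouge_yellow: gouge lying on the bench, yellow handle, about 235 mm long, 28 mm thick; origin near its middle on the bench, x along it to the blade (a bystander: leave it alone)
- gouge_orange: gouge lying on the bench, orange handle, about 235 mm long, 28 mm thick; origin near its middle on the bench, x along it to the blade (a bystander: leave it alone)
- turned_bowl: small turned wooden bowl, 110 mm across, 45 mm high; origin under its centre (a bystander: leave it alone)
- sanding_block: cork sanding block 100 x 60 x 35 mm; origin under its centre (a bystander: leave it alone)
- wood_blank: pale upright wood cylinder, 60 mm across, 70 mm high; origin under its centre (a bystander: leave it alone)

How it is judged (in metres and radians):
On the way, in this order (a step that is already met when the one before it is completed fails the run):
1. the door is swung wide open with the caddy still standing on its rack (value of joint cupboard_door above 1.15 rad and distance between caddy and rack below 0.025 m and contact force between caddy and cupboard above 0.5 N), for 0.2 s.
2. the caddy is held in the gripper, clear of the rack, still and level for two seconds (height (world z) of caddy above 0.16 m and angle between caddy's own z axis and vertical below 0.12 rad and linear speed of caddy below 0.04 m/s and angular speed of caddy below 0.3 rad/s and contact force between caddy and the fingers above 1 N and contact force between caddy and cupboard below 0.2 N and distance between each of egg_blue, egg_green and caddy below 0.055 m and z of each of egg_blue, egg_green in the frame of caddy below 0.02 m), for 2 s.
At the end, for the whole second after the job is handed in: The gripper holds the caddy with its underside at least 90 mm above the rack's floor (160 mm above the bench), within 7 degrees of level, moving slower than 40 mm/s and 0.3 rad/s, touching neither rack nor cupboard, both eggs still in it; the door is left open by at least 1.15 rad (66 degrees) (all of step 2 and value of joint cupboard_door above 1.15 rad); the arm keeps its last pose, push and grip.
It fails at once if an egg falls out of the caddy (distance between any of egg_blue, egg_green and caddy above 0.08 m).
It fails at once if a bystander is shifted by more than 30 mm (distance of any of mallet_big, mallet_small, gouge_yellow, gouge_orange, turned_bowl, sanding_block, wood_blank from where it was at the start of the episode above 0.03 m).
It also fails if it takes over 61 s, if anything falls off the work surface, if the arm or the gripper's body presses on something with over 40 N, if the wrist force passes 120 N, or if a joint passes its speed limit or range.

## Working session

There is one attempt and no reset: what is moved stays moved. The work goes in short steps, Python scripts to look and compute and a shell command to move; the robot and the scene stay as the last step left them, time stands still between calls to the robot, and variables do not carry over. Pictures are saved under pics/ and viewed, at most 10 in all, crops included, and the job is handed in when it is done.

```bash
mkdir -p pics; ls
python3 - <<'E'
from bench import arm
import cv2
s=arm.read_state();print(s)
for n in("side","top"):
    d=arm.get_image(n);cv2.imwrite(f"pics/{n}0.png",d["image"][:,:,::-1])
    print(n,{k:d[k] for k in d if k!="image"})
E
```

```text
pics
{'clock': 0.0, 'joints': array([ 1.54860546e+00,  3.85521000e-01,  6.60418584e-03, -4.80034470e-04,
       -1.19403309e+00, -2.58585845e-01]), 'joint_vel': array([ 0.00101583, -0.000938  , -0.00088703,  0.00061496, -0.00036826,
        0.0005026 ]), 'joint_efforts': array([-2.20485908e-04, -3.92290306e+01,  1.88400882e+01,  4.18616518e+00,
       -4.55741669e-03, -2.01201338e-06]), 'position': array([173.03425598, 599.99869384, 255.23735602]), 'ee_rot': array([ 9.90148737e-01, -1.40015248e-01, -9.45533289e-05,  1.09558156e-03]), 'contact_force': array([-0.05290979, -0.27458745, -0.31147801]), 'wrist_torque': array([ 0.01949586,  0.01899233, -0.03271506]), 'grasp_force': 0.0, 'gripper_width': 85.58981879816012}
side {'fx': 416.02937415611643, 'fy': 416.02937415611643, 'cx': 256.39855504092844, 'cy': 191.29139254325094, 'xyz': array([ 379.5634495 ,  810.21309137, 1115.66330446]), 'rotation': array([-0.07458217,  0.93071465, -0.35762354,  0.01769574])}
top {'fx': 349.9577752869545, 'fy': 349.9577752869545, 'cx': 254.66734900044568, 'cy': 191.85417673256572, 'xyz': array([ 373.04867036,  -42.20414917, 1311.27724535]), 'rotation': array([-0.69853846,  0.71246535, -0.04835561,  0.04581346])}
```

View pics/side0.png

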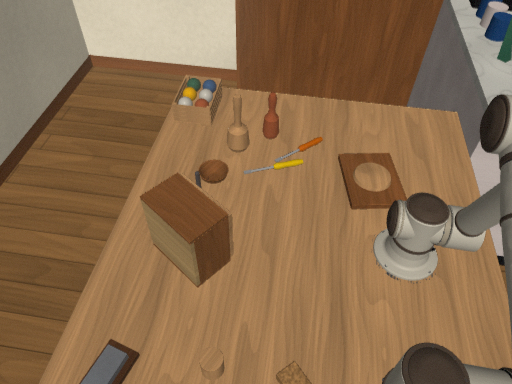

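View pics/top0.png

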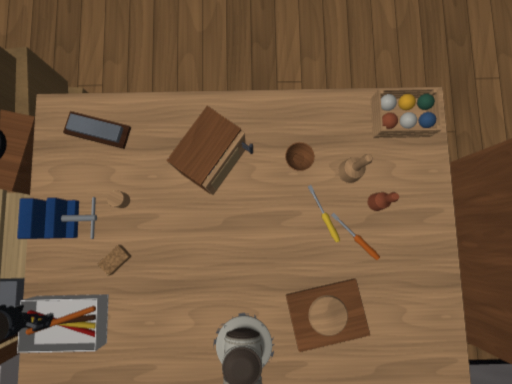

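```bash
cat > h.py <<'E'
from bench import arm
import cv2,numpy as np
from scipy.spatial.transform import Rotation as R
def grab(n): return arm.get_image(n)
def ray(d,p):
    v=R.from_quat(d["rotation"]).apply([(p[0]-d["cx"])/d["fx"],(p[1]-d["cy"])/d["fy"],1]);return d["xyz"],v/np.linalg.norm(v)
def plane(d,p,z):
    o,v=ray(d,p);return o+v*(z-o[2])/v[2]
def tri(a,p,b,q):
    o,v=ray(a,p);u,w=ray(b,q)
    t=np.linalg.lstsq(np.c_[v,-w],u-o,rcond=None)[0]
    A=o+t[0]*v;B=u+t[1]*w;return (A+B)/2,np.linalg.norm(A-B)
def proj(d,X):
    c=R.from_quat(d["rotation"]).inv().apply(np.asarray(X)-d["xyz"]);return c[...,0]/c[...,2]*d["fx"]+d["cx"],c[...,1]/c[...,2]*d["fy"]+d["cy"]
E
python3 - <<'E'
from h import *
t=grab("top");s=grab("side")
print(proj(t,[0,0,0]),proj(s,[0,0,0]))
for n,d,(x0,y0,x1,y1) in(("t",t,(160,100,260,200)),("s",s,(130,150,250,290))):
    im=d["image"][y0:y1,x0:x1]
    h=cv2.cvtColor(im,cv2.COLOR_RGB2HSV)
    print(n,h[40,50],h[20,60],h[70,20])
    g=im.astype(int); m=((g[...,0]<140)&(g[...,0]-g[...,2]>35)).astype(np.uint8)*255
    m=cv2.morphologyEx(m,cv2.MORPH_OPEN,np.ones((3,3)))
    c=max(cv2.findContours(m,0,2)[0],key=cv2.contourArea)
    for e in(.02,.03): print(cv2.approxPolyDP(c,e*cv2.arcLength(c,True),True)[:,0]+[x0,y0])
    k=(g.max(2)<75).astype(np.uint8);n_,l,st,ce=cv2.connectedComponentsWithStats(k)
    for i in range(1,n_):
        if st[i,4]>4: print("dark",ce[i]+[x0,y0],st[i]+[x0,y0,0,0,0])
    cv2.imwrite(f"pics/c{n}.png",cv2.resize(im[:,:,::-1],None,fx=4,fy=4,interpolation=cv2.INTER_CUBIC))
a=cv2.imread("pics/ct.png");b=cv2.imread("pics/cs.png")
h=max(a.shape[0],b.shape[0]);o=np.zeros((h,a.shape[1]+b.shape[1],3),np.uint8);o[:a.shape[0],:a.shape[1]]=a;o[:b.shape[0],a.shape[1]:]=b
cv2.imwrite("pics/both.png",cv2.resize(o,None,fx=.9,fy=.9));
E
```

```text
(np.float64(244.09495090073403), np.float64(344.3853218440029)) (np.float64(404.5521205278725), np.float64(253.52700376816182))
t [ 13 151 101] [ 13 155  97] [ 13 156  85]
[[160 108]
 [160 122]
 [197 117]
 [182 137]
 [160 137]
 [160 150]
 [207 193]
 [240 126]
 [259 125]
 [208 105]]
[[160 108]
 [160 122]
 [197 117]
 [160 150]
 [207 193]
 [240 126]
 [259 125]]
dark [229.82405345 164.20267261] [207 137  46  56 449]
dark [222.  154.5] [220 152   5   6   6]
dark [227.6 158. ] [226 156   4   5   5]
dark [202.11111111 186.33333333] [200 184   6   6   9]
s [ 13 162 115] [ 16 129 160] [ 18 118 134]
[[176 173]
 [140 198]
 [163 229]
 [147 220]
 [153 244]
 [198 286]
 [230 259]
 [231 216]]
[[176 173]
 [140 198]
 [163 229]
 [147 220]
 [153 244]
 [198 286]
 [230 259]
 [231 216]]
dark [197.86046512 179.23255814] [196 174   5  13  43]
```

View pics/both.png

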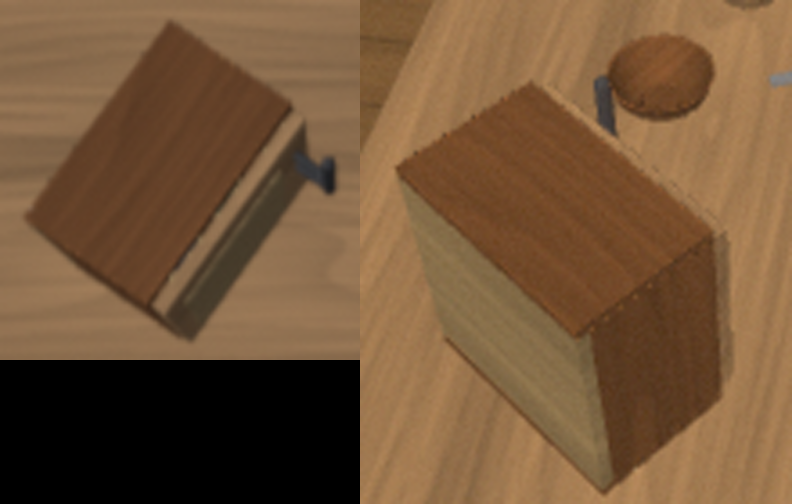

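Run:
```python
from h import *
t=grab("top");s=grab("side")
T=dict(A=(170,20),B=(290,107),C=(150,303),D=(25,215),H=(327,163))
S=dict(A=(398,170),B=(533,83),C=(712,238),D=(580,333),H=(601,80))
P={}
for k in T:
    p=np.array(T[k])/3.6+[159.64,99.64];q=(np.array(S[k])-[360,0])/3.6+[129.64,149.64]
    P[k],e=tri(t,p,s,q);print(k,P[k].round(1),round(e,1),plane(t,p,235).round(1)[:2],plane(s,q,235).round(1)[:2])
# average plane points at z=235 -> pose
L=dict(A=(75,-110),B=(-75,-110),C=(-75,110),D=(75,110))
M=np.array([ (plane(t,np.array(T[k])/3.6+[159.64,99.64],235)+plane(s,(np.array(S[k])-[360,0])/3.6+[129.64,149.64],235))[:2]/2 for k in L])
l=np.array(list(L.values()),float);mc=M.mean(0);Z=(M-mc)[:,0]+1j*(M-mc)[:,1];z=l[:,0]+1j*l[:,1]
k=(Z*z.conj()).sum()/(abs(z)**2).sum();print("centre",mc,"yaw",np.degrees(np.angle(k)),"scale",abs(k))
w=lambda x,y:mc+np.array([(u:=(x+1j*y)*k/abs(k)).real,u.imag])
print("hinge",w(-75,110),"handle",w(-75-38,110-198),"hnd z215", w(-113,-88), plane(s,(np.array(S['H'])-[360,0])/3.6+[129.64,149.64],215))
st=arm.read_state();r=R.from_quat(st["ee_rot"]).as_matrix();print(r.round(3),st["position"])
# bystanders on bench
for n,p in dict(bowl=(300,157),mbig=(352,170),msm=(378,202),gy0=(312,188),gy1=(338,240),go=(335,215)).items(): print(n,plane(t,p,20).round(0))
```

```text
A [799.8 100.2 234.7] 2.2 [800.8 100.3] [798.4 100.6]
B [719.1  -5.5 238. ] 2.9 [718.6  -5.5] [721.8  -8.6]
C [547.1 119.2 226.4] 0.1 [545.8 118. ] [545.4 125.9]
D [622.9 226.5 236.1] 4.9 [625.6 227. ] [620.6 226.1]
H [672.6 -37.1 218.2] 1.7 [667.2 -37.3] [668.  -21.5]
centre [672.14198055 110.46906038] yaw 53.850945565191516 scale 0.9522972176722537
hinge [539.07702175 114.79534505] handle [676.54333898 -32.68689669] hnd z215 [676.54333898 -32.68689669] [674.52806543 -40.33875333 215.        ]
[[ 0.961 -0.277 -0.   ]
 [-0.277 -0.961 -0.001]
 [ 0.     0.001 -1.   ]] [173.10995898 600.35808401 255.94563159]
bowl [ 675. -222.   20.]
mbig [ 622. -416.   20.]
msm [ 499. -505.   20.]
gy0 [ 556. -263.   20.]
gy1 [ 363. -350.   20.]
go [ 454. -343.   20.]
```

```bash
cat >> h.py <<'E'
M=np.array([[799.6,100.4],[720.2,-7],[545.6,122],[623.1,226.5]])
l=np.array([(75,-110),(-60,-110),(-60,110),(75,110)],float);lc=l.mean(0)
Zc=(M-M.mean(0))@[1,1j];zc=(l-lc)@[1,1j];k=(Zc*zc.conj()).sum()/(abs(zc)**2).sum()
yaw=np.angle(k);hinge=complex(*M.mean(0))+(complex(-75,110)-complex(*lc))*np.exp(1j*yaw)
# door frame at angle q (clockwise): point = hinge + (x+iy) e^{i(yaw-q)}
def door(x,y,q): z=hinge+complex(x,y)*np.exp(1j*(yaw-q));return np.array([z.real,z.imag])
E
python3 - <<'E'
from h import *
print(abs(k),np.degrees(yaw),hinge)
for q in np.arange(0,1.5,.1): print(round(q,1),door(-38,-198,q).round(1),door(15+37,-110,q).round(1),"yaw",round(np.degrees(yaw-q)))
E
```

```text
0.9836509732714719 53.858518027626324 (534.6361116909095+108.72697496286506j)
0.0 [672.1 -38.7] [654.1  85.8] yaw 54
0.1 [656.7 -51.7] [651.3  74. ] yaw 48
0.2 [640.1 -63.1] [647.2  62.6] yaw 42
0.3 [622.4 -72.8] [642.   51.6] yaw 37
0.4 [603.8 -80.6] [635.8  41.1] yaw 31
0.5 [584.6 -86.6] [628.5  31.4] yaw 25
0.6 [564.8 -90.6] [620.3  22.4] yaw 19
0.7 [544.8 -92.6] [611.3  14.2] yaw 14
0.8 [524.6 -92.6] [601.5   7.1] yaw 8
0.9 [504.6 -90.6] [591.    0.9] yaw 2
1.0 [484.8 -86.6] [579.9  -4.2] yaw -3
1.1 [465.6 -80.7] [568.4  -8.2] yaw -9
1.2 [447.  -72.8] [556.6 -10.9] yaw -15
1.3 [429.3 -63.2] [544.6 -12.5] yaw -21
1.4 [412.7 -51.8] [532.4 -12.9] yaw -26
```

```bash
python3 -m pendant '[[0,0,-0.01,0,0,-7.77,0.085],[0,0,-0.01,0,0,-7.77,0.085],[0,0,-0.01,0,0,-7.77,0.085],[0,0,-0.01,0,0,-7.77,0.085],[0,0,-0.01,0,0,-7.77,0.085],[0,0,-0.01,0,0,-7.77,0.085],[0,0,-0.01,0,0,-7.77,0.085],[0,0,-0.01,0,0,-7.77,0.085],[0,0,-0.01,0,0,-7.77,0.085],[0,0,0,0,0,0,0.085]]'
python3 -m pendant '[[-0.006,0.02,0,0,0,0,0.085],[-0.011,0.039,0,0,0,0,0.085],[-0.011,0.039,0,0,0,0,0.085],[-0.011,0.039,0,0,0,0,0.085],[-0.011,0.039,0,0,0,0,0.085],[-0.011,0.039,0,0,0,0,0.085],[-0.011,0.039,0,0,0,0,0.085],[-0.011,0.039,0,0,0,0,0.085],[-0.011,0.039,0,0,0,0,0.085],[-0.011,0.039,0,0,0,0,0.085],[-0.011,0.039,0,0,0,0,0.085],[0,0,0,0,0,0,0.085]]'
```

```text
clock: 1.3
position: [173.3, 601.0, 347.9]
ee_rot: [0.892, 0.453, 0.001, -0.001]
contact_force: [-0.8, -0.2, 0.2]
gripper_width: 85.0
grasp_force: 0.0
clock: 2.5
position: [437.3, 261.7, 345.7]
ee_rot: [0.894, 0.449, -0.001, 0.0]
contact_force: [-0.3, -0.3, -0.8]
gripper_width: 84.7
grasp_force: 0.0
```

```bash
python3 -m pendant '[[-0.01,0.038,0,0,0,0,0.085],[-0.01,0.038,0,0,0,0,0.085],[-0.01,0.038,0,0,0,0,0.085],[-0.01,0.038,0,0,0,0,0.085],[-0.01,0.038,0,0,0,0,0.085],[-0.01,0.038,0,0,0,0,0.085],[-0.01,0.038,0,0,0,0,0.085],[-0.01,0.038,0,0,0,0,0.085],[-0.01,0.038,0,0,0,0,0.085],[-0.011,0.026,0,0,0,0,0.085],[0,0,0.03,0,0,0,0.085],[0,0,0,0,0,0,0.085]]'
python3 - <<'E'
from h import *
from bench import arm
s=arm.read_state();print(s["position"],R.from_quat(s["ee_rot"]).as_matrix().round(3).tolist(),s["joints"].round(2))
d=grab("side");im=d["image"][100:250,120:320];cv2.imwrite("pics/s2.png",cv2.resize(im[:,:,::-1],None,fx=3.5,fy=3.5,interpolation=cv2.INTER_CUBIC))
E
```

```text
clock: 3.7
position: [671.6, -33.7, 310.5]
ee_rot: [0.892, 0.451, -0.004, -0.003]
contact_force: [-0.5, -0.2, -2.0]
gripper_width: 85.1
grasp_force: 0.0
[671.64144606 -33.70980009 310.54615483] [[0.593, 0.805, -0.01], [0.805, -0.593, 0.001], [-0.006, -0.009, -1.0]] [ 0.19  0.45  0.24 -0.   -1.37  2.32]
```

View pics/s2.png

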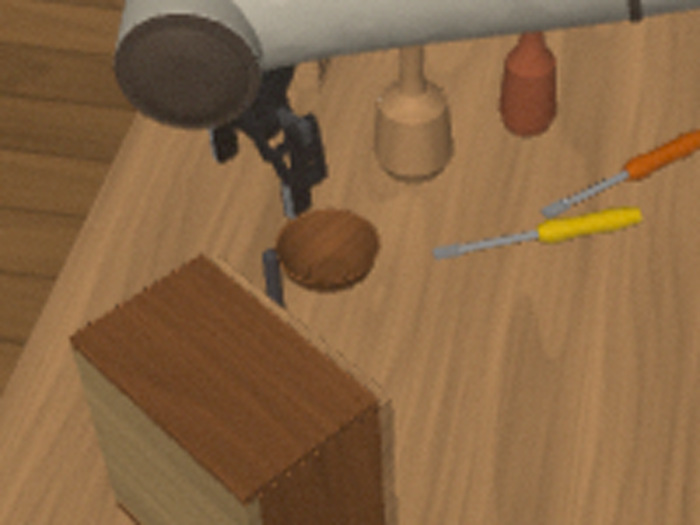

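```bash
python3 -m pendant '[[-0.004,0.003,0.01,0,0,0,0.085],[0,0,0.02,0,0,0,0.085],[0,0,0.02,0,0,0,0.085],[0,0,0.02,0,0,0,0.085],[0,0,0.015,0,0,0,0.085],[0,0,0.01,0,0,0,0.085],[0,0,0.006,0,0,0,0.085],[0,0,0,0,0,0,0.085],[0,0,0,0,0,0,0.085]]'
python3 - <<'E'
from h import *
d=grab("side");im=d["image"][100:250,120:320];cv2.imwrite("pics/s3.png",cv2.resize(im[:,:,::-1],None,fx=3.5,fy=3.5,interpolation=cv2.INTER_CUBIC))
E
```

```text
clock: 4.65
position: [673.8, -38.6, 216.4]
ee_rot: [0.892, 0.453, 0.001, 0.0]
contact_force: [0.5, -1.1, 0.4]
gripper_width: 85.2
grasp_force: 0.0
```

View pics/s3.png

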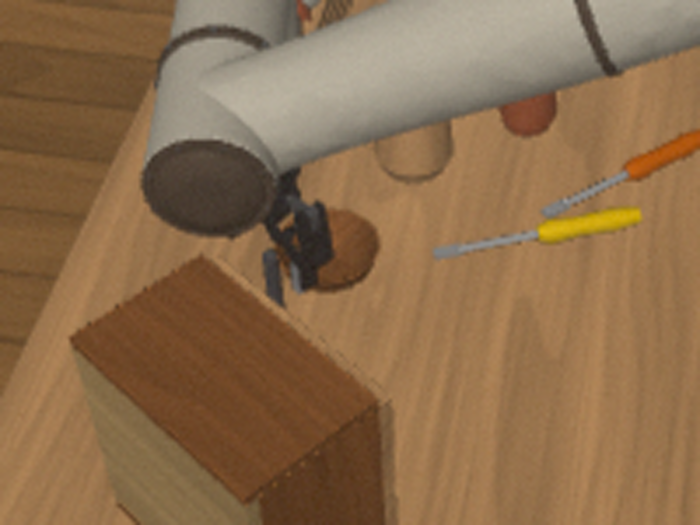

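```bash
python3 -m pendant '[[0,0,0.004,0,0,0,0.085],[0,0,0.003,0,0,0,0.06],[0,0,0,0,0,0,0.03],[0,0,0,0,0,0,0],[0,0,0,0,0,0,0],[0,0,0,0,0,0,0],[0,0,0,0,0,0,0],[0,0,0,0,0,0,0]]'
python3 - <<'E'
from h import *
for dq in(.03,.05):
    z=complex(-38,-198)*(np.exp(-1j*dq)-1);print(dq,np.degrees(dq),"door x,y",z, "tool y = -door y")
E
```

```text
clock: 5.5
position: [673.9, -39.1, 208.7]
ee_rot: [0.892, 0.453, 0.001, 0.001]
contact_force: [2.7, -2.2, -0.2]
gripper_width: 12.1
grasp_force: 58.4
0.03 1.7188733853924696 door x,y (-5.922010322555668+1.2289223253953017j) tool y = -door y
0.05 2.8647889756541165 door x,y (-9.848385410603028+2.1466568740824528j) tool y = -door y
```

```bash
python3 -m pendant '[[-0.006,-0.0012,0,0,0,1.72,0],[-0.00985,-0.00215,0,0,0,2.865,0],[-0.00985,-0.00215,0,0,0,2.865,0],[-0.00985,-0.00215,0,0,0,2.865,0],[-0.00985,-0.00215,0,0,0,2.865,0],[-0.00985,-0.00215,0,0,0,2.865,0],[0,0,0,0,0,0,0]]'
python3 - <<'E'
from h import *
s=arm.read_state();p=s["position"];r=R.from_quat(s["ee_rot"]).as_matrix()
for q in np.arange(.2,.34,.02): print(round(q,2),door(-38,-198,q).round(1),np.degrees(yaw-q).round(1))
print(p,np.degrees(np.arctan2(r[1,0],r[0,0])),s["contact_force"])
E
```

```text
clock: 6.2
position: [626.1, -72.7, 208.7]
ee_rot: [0.947, 0.322, -0.0, 0.0]
contact_force: [2.6, -4.2, -0.3]
gripper_width: 11.8
grasp_force: 58.8
0.2 [640.1 -63.1] 42.4
0.22 [636.6 -65.2] 41.3
0.24 [633.1 -67.2] 40.1
0.26 [629.6 -69.1] 39.0
0.28 [626. -71.] 37.8
0.3 [622.4 -72.8] 36.7
0.32 [618.8 -74.5] 35.5
0.34 [615.1 -76.1] 34.4
[626.12184424 -72.66027377 208.66669298] 37.603553636702856 [ 2.55403919 -4.22804844 -0.31095625]
```

```bash
python3 -m pendant '[[-0.00985,-0.00215,0,0,0,2.865,0],[-0.00985,-0.00215,0,0,0,2.865,0],[-0.00985,-0.00215,0,0,0,2.865,0],[-0.00985,-0.00215,0,0,0,2.865,0],[-0.00985,-0.00215,0,0,0,2.865,0],[-0.00985,-0.00215,0,0,0,2.865,0],[-0.00985,-0.00215,0,0,0,2.865,0],[-0.00985,-0.00215,0,0,0,2.865,0],[-0.00985,-0.00215,0,0,0,2.865,0],[-0.00985,-0.00215,0,0,0,2.865,0]]'
python3 - <<'E'
from h import *
s=arm.read_state();p=s["position"]
print(p,abs(complex(*p[:2])-hinge),s["contact_force"],s["wrist_torque"])
E
```

```text
clock: 7.2
position: [528.8, -94.0, 208.6]
ee_rot: [0.997, 0.078, -0.0, 0.001]
contact_force: [0.8, -4.8, 0.0]
gripper_width: 12.1
grasp_force: 59.0
[528.78093761 -93.99499821 208.62623776] 202.8065123938141 [ 0.82128529 -4.84352424  0.04755581] [-1.28889025 -0.25363135 -0.11749344]
```

```bash
python3 -m pendant '[[-0.00985,-0.00215,0,0,0,2.865,0],[-0.00985,-0.00215,0,0,0,2.865,0],[-0.00985,-0.00215,0,0,0,2.865,0],[-0.00985,-0.00215,0,0,0,2.865,0],[-0.00985,-0.00215,0,0,0,2.865,0],[-0.00985,-0.00215,0,0,0,2.865,0],[-0.00985,-0.00215,0,0,0,2.865,0],[-0.00985,-0.00215,0,0,0,2.865,0],[-0.00985,-0.00215,0,0,0,2.865,0],[-0.00985,-0.00215,0,0,0,2.865,0],[-0.006,-0.0012,0,0,0,1.72,0]]'
python3 -m pendant '[[0,0,0,0,0,0,0],[0,0,0,0,0,0,0.05],[0,0,0,0,0,0,0.085],[0,0,0,0,0,0,0.085],[0,0,0,0,0,0,0.085],[0,0,0,0,0,0,0.085],[0,0,0,0,0,0,0.085]]'
python3 - <<'E'
from h import *
s=arm.read_state();p=s["position"]; a=np.angle((complex(*p[:2])-hinge)/(complex(-38,-198)*np.exp(1j*yaw)))
print(p,abs(complex(*p[:2])-hinge),"q",-a,R.from_quat(s["ee_rot"]).as_matrix().round(3).tolist())
E
```

```text
clock: 8.3
position: [427.0, -62.4, 208.6]
ee_rot: [0.983, -0.186, -0.001, 0.0]
contact_force: [-0.2, -2.7, 1.0]
gripper_width: 11.9
grasp_force: 59.1
clock: 9.0
position: [428.8, -62.0, 208.2]
ee_rot: [0.983, -0.184, -0.0, 0.0]
contact_force: [0.1, -0.7, 0.5]
gripper_width: 85.0
grasp_force: 0.0
[428.75105724 -62.02298892 208.24508389] 200.91589016982405 q 1.3054755092789159 [[0.932, -0.362, -0.0], [-0.362, -0.932, 0.0], [-0.0, 0.0, -1.0]]
```

```bash
python3 -m pendant '[[0,0,-0.02,0,0,0,0.085],[0,0,-0.03,0,0,0,0.085],[0,0,-0.04,0,0,0,0.085],[0,0,-0.04,0,0,0,0.085],[0,0.02,-0.02,0,0,0,0.085],[0,0.04,0,0,0,0,0.085],[0,0.04,0,0,0,0,0.085],[0,0.04,0,0,0,0,0.085],[0,0.02,0,0,0,0,0.085],[0,0,0,0,0,0,0.085]]'
python3 - <<'E'
from h import *
t=grab("top");s=grab("side")
a=t["image"][120:270,190:310];b=s["image"][120:270,170:320]
np.savez("v4.npz",t=t["image"],s=s["image"])
o=np.hstack([a,b])[:,:,::-1];print(o.shape);cv2.imwrite("pics/v4.png",cv2.resize(o,None,fx=2.9,fy=2.9,interpolation=cv2.INTER_CUBIC))
E
```

```text
clock: 10.0
position: [369.8, -212.8, 358.2]
ee_rot: [0.983, -0.186, -0.0, 0.0]
contact_force: [0.3, -0.3, -0.0]
gripper_width: 85.2
grasp_force: 0.0
(150, 270, 3)
```

View pics/v4.png

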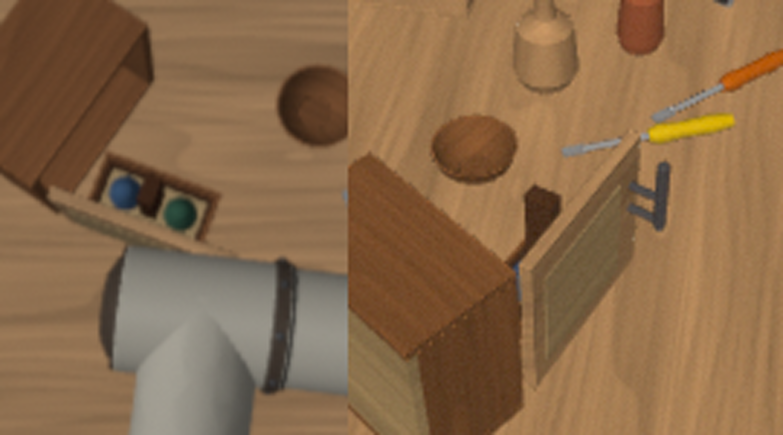

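Run:
```python
from h import *
z=np.load("v4.npz");a=z["t"][168:204,222:270];b=z["s"][176:212,226:262]
o=np.hstack([a,b]);o=np.clip(o*1.7,0,255).astype(np.uint8)[:,:,::-1];print(o.shape)
cv2.imwrite("pics/v5.png",cv2.resize(o,None,fx=9,fy=9,interpolation=cv2.INTER_CUBIC))
p=door(52,-110,1.305);print(p)
ex=R.from_euler('z',yaw-1.305).apply([[17,10,0],[17,-10,0],[-17,-10,0],[-17,10,0]])+[*p,205]
for n,(x0,y0,off) in dict(top=(222,168,0),side=(226,176,48)).items():
    u=np.array(proj(arm.get_image(n),ex)).T;print(n,((u-[x0-off,y0]+.5)*9).round(0).tolist())
```

```text
(36, 84, 3)
[543.9471524  -12.58792322]
top [[188.0, 104.0], [241.0, 123.0], [209.0, 212.0], [156.0, 193.0]]
side [[480.0, 96.0], [511.0, 58.0], [599.0, 96.0], [568.0, 135.0]]
```

View pics/v5.png

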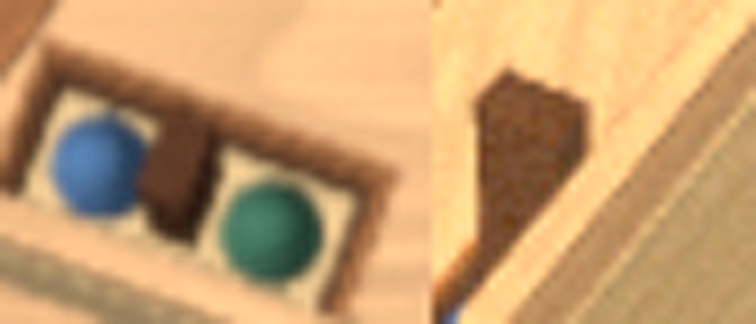

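Run:
```python
from h import *
t=grab("top");s=grab("side")
T=np.array([(163,110),(213,128),(190,207),(138,190)])/9-.5+[222,168];S=np.array([(476,100),(509,70),(588,105)])/9-.5+[226-48,176]
Q=[]
for p,q in zip(T,S):
    P,e=tri(t,p,s,q);Q.append(P);print(P.round(1),round(e,1))
print("mid diag",(Q[0]+Q[2])/2)
print("top centre @205",plane(t,T.mean(0),205),"side diag centre",plane(s,(S[0]+S[2])/2,205))
# eggs (top, widest ~ z 70+5+25)
for p in((98,165),(271,230)): print(plane(t,np.array(p)/9-.5+[222,168],100))
```

```text
[ 5.615e+02 -4.000e-01  2.123e+02] 2.4
[554.5 -18.  209.7] 1.2
[526.6  -9.3 207.1] 0.9
mid diag [544.03537236  -4.89656221 209.70889724]
top centre @205 [543.83148838  -4.58825534 205.        ] side diag centre [545.79942866  -9.22281194 205.        ]
[558.17539302  29.34102838 100.        ]
[531.37119848 -37.44067739 100.        ]
```

```bash
python3 -m pendant '[[0.005,-0.015,0,0,0,0,0.085],[0.012,-0.035,0,0,0,0,0.085],[0.012,-0.035,0,0,0,0,0.085],[0.012,-0.035,0,0,0,0,0.085],[0.012,-0.035,0,0,0,0,0.085],[0.012,-0.035,0,0,0,0,0.085],[0.012,-0.035,0,0,0,0,0.085],[0.0107,-0.0309,0,0,0,0,0.085],[0,0,0.03,0,0,0,0.085],[0,0,0.03,0,0,0,0.085],[0,0,0,0,0,0,0.085],[0,0,0,0,0,0,0.085]]'
python3 - <<'E'
from h import *
s=arm.read_state();p=s["position"];r=R.from_quat(s["ee_rot"]).as_matrix();print(p,r.round(4).tolist(),(r.T@(np.array([544.3,-6,195])-p)).round(1))
t=grab("top");b=grab("side")["image"][130:230,190:290][:,:,::-1]
cv2.imwrite("pics/v6.png",cv2.resize(b,None,fx=5,fy=5,interpolation=cv2.INTER_CUBIC))
E
```

```text
clock: 11.5
position: [545.5, -4.0, 298.8]
ee_rot: [0.983, -0.183, 0.0, 0.001]
contact_force: [0.5, 0.5, 0.9]
gripper_width: 84.6
grasp_force: 0.0
[545.46466285  -3.9523222  298.83966162] [[0.9327, -0.3606, -0.0], [-0.3606, -0.9327, -0.0011], [0.0003, 0.001, -1.0]] [ -0.4   2.2 103.8]
```

View pics/v6.png

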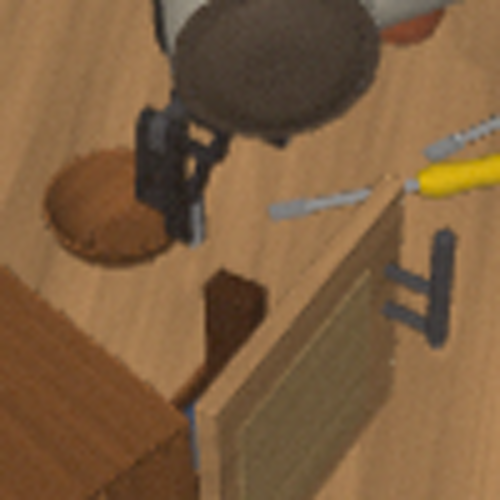

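```bash
python3 -m pendant '[[0,0.002,0.015,0,0,0,0.085],[0,0,0.02,0,0,0,0.085],[0,0,0.02,0,0,0,0.085],[0,0,0.02,0,0,0,0.085],[0,0,0.015,0,0,0,0.085],[0,0,0.009,0,0,0,0.085],[0,0,0.004,0,0,0,0.085],[0,0,0,0,0,0,0.085],[0,0,0,0,0,0,0.085]]'
python3 -m pendant '[[0,0,0,0,0,0,0.06],[0,0,0,0,0,0,0.04],[0,0,0,0,0,0,0.03],[0,0,0,0,0,0,0.02],[0,0,0,0,0,0,0.01],[0,0,0,0,0,0,0],[0,0,0,0,0,0,0],[0,0,0,0,0,0,0]]'
```

```text
clock: 12.5
position: [545.1, -6.2, 196.4]
ee_rot: [0.983, -0.184, 0.001, -0.0]
contact_force: [0.3, 0.9, 0.9]
gripper_width: 85.0
grasp_force: 0.0
clock: 13.3
position: [544.6, -6.1, 195.5]
ee_rot: [0.983, -0.184, 0.0, -0.0]
contact_force: [-0.1, 1.6, 1.8]
gripper_width: 19.5
grasp_force: 60.9
```

```bash
python3 -m pendant '[[0,0,-0.003,0,0,0,0],[0,0,-0.006,0,0,0,0],[0,0,-0.01,0,0,0,0],[0,0,-0.013,0,0,0,0],[0,0,-0.015,0,0,0,0],[0,0,-0.015,0,0,0,0],[0,0,-0.015,0,0,0,0],[0,0,-0.015,0,0,0,0],[0,0,-0.014,0,0,0,0],[0,0,-0.01,0,0,0,0],[0,0,-0.006,0,0,0,0],[0,0,-0.003,0,0,0,0]]'
python3 -m pendant '[[0,0,0,0,0,0,0],[0,0,0,0,0,0,0],[0,0,0,0,0,0,0],[0,0,0,0,0,0,0],[0,0,0,0,0,0,0],[0,0,0,0,0,0,0],[0,0,0,0,0,0,0],[0,0,0,0,0,0,0],[0,0,0,0,0,0,0],[0,0,0,0,0,0,0]]'
python3 - <<'E'
from h import *
a=grab("side")["image"][80:280,150:330];b=grab("top")["image"][100:300,170:350]
cv2.imwrite("pics/v7.png",cv2.resize(np.hstack([a,b])[:,:,::-1],None,fx=2.2,fy=2.2,interpolation=cv2.INTER_CUBIC))
E
```

```text
clock: 14.5
position: [544.4, -6.3, 320.8]
ee_rot: [0.983, -0.184, 0.0, -0.0]
contact_force: [-0.5, -0.7, -3.6]
gripper_width: 19.5
grasp_force: 60.1
clock: 15.5
position: [544.4, -6.3, 320.3]
ee_rot: [0.983, -0.184, -0.0, 0.0]
contact_force: [-0.2, -0.0, -3.0]
gripper_width: 18.8
grasp_force: 60.2
```

View pics/v7.png

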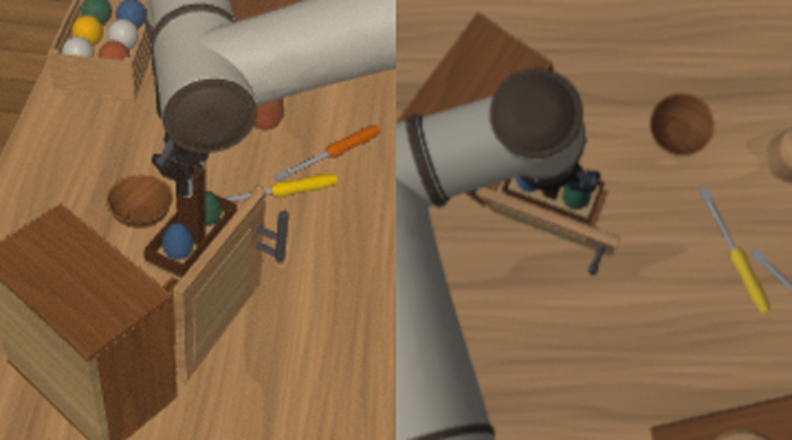

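The picture shows the caddy lifted level above the rack. The blue egg at (178,240) and the green egg at (210,208) stand in it, and the door is open.

```bash
for i in 1 2; do python3 -m pendant '[[0,0,0,0,0,0,0],[0,0,0,0,0,0,0],[0,0,0,0,0,0,0],[0,0,0,0,0,0,0],[0,0,0,0,0,0,0],[0,0,0,0,0,0,0],[0,0,0,0,0,0,0],[0,0,0,0,0,0,0],[0,0,0,0,0,0,0],[0,0,0,0,0,0,0],[0,0,0,0,0,0,0],[0,0,0,0,0,0,0]]'; done
python3 -c "
from bench import arm
print(arm.job_done())"
```

```text
clock: 16.8
position: [544.4, -6.3, 320.3]
ee_rot: [0.983, -0.184, 0.0, -0.0]
contact_force: [-0.4, 0.0, -4.7]
gripper_width: 19.3
grasp_force: 60.2
clock: 18.0
position: [544.4, -6.3, 320.3]
ee_rot: [0.983, -0.184, 0.0, -0.0]
contact_force: [0.3, -0.3, -3.8]
gripper_width: 19.1
grasp_force: 60.2
the job is handed in; nothing more can be done
None
```

I handed the job in at about 18 s with the door open about 1.3 rad and the caddy held still and level about 12 cm above the rack for over three seconds, both eggs standing in it; the hand-in returned no verdict.

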